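Check a printed step bar under the height gauge

TASK

Take the stepped bar out of the rack and lay it on the gauge's steel plate with its thick end under the foot, straight and pushed up against the end stop. Then lower the gauge head by its knob until the foot rests on the bar and the sprung plunger is pushed in about halfway, never all the way, and leave it standing like that. Leave everything else where it is.

Things in the scene. Friction and masses are not known exactly. Their poses are not given: they have to be found in the camera images.
- bar: The stepped bar, the only one of the three white printed parts with a step: 140 mm long (its x), 26 mm wide (its y). Origin at the centre of its underside. Thick end: 28 mm tall from x = +10 to +70 mm; thin end: 18 mm tall from x = -70 to +10 mm. 50 to 100 g. Starts in the rack, thick end to the rack's +x; only its middle, x = -34 to +34 mm, is open to fingers there.
- bar_end (a point): Point on the bar: bottom edge of its thick end face, middle of the width (bar x = +70 mm); axes as the bar's.
- strip: Flat white printed strip 140 x 26 x 10 mm, lying in another lane of the rack; not to be moved. Origin at the centre of its underside.
- rod_center (a point): Centre of the round white printed rod, 20 mm in diameter, 140 mm long, lying in another lane of the rack; not to be moved.
- rack: Fixed grey rack 160 (x) x 180 (y) x 34 mm, origin at the centre of its underside. Floor 6 mm thick; three lanes along x at y = -60, 0, +60 mm; any part may lie in any lane. The end 46 mm of each lane is a slot 30 mm wide between walls up to z = 34 mm, closed at the end; the middle 68 mm is open.
- gauge: Fixed gauge stand; origin at the underside below the foot's axis. Steel plate 12 mm thick, x -190 to +45, y -40 to +40 mm; the bar is slid in along +x. Column 28 mm thick at y = +95 mm, top at z = 192 mm. The head (x -28 to +28, y -25 mm to the column, 28 mm tall) overhangs the plate: a gripper holding the bar's middle hits it before the bar is home, one near the thin end does not.
- stop (a point): Middle of the lower edge of the stop's face (gauge x = +30 mm, y = 0, z = 12 mm = top of the plate); axes as the gauge's. The stop is a ledge 60 mm wide, 16 mm tall, at the +x end of the plate. With the bar home, bar_end coincides with this point and the foot is over the middle of the thick end.
- slide (a joint): Height of the gauge head on its column, m: distance of the foot's underside from the steel plate while the plunger is out. Range 0 to 0.090, starts at 0.058 to 0.085, grows upwards. Stiff friction (about 8 N; with the head's weight some 6 N to push down and 11 N to lift): stays where it is left.
- plunger (a joint): How far the sprung foot is pushed up into the head, m: 0 = fully out, 0.012 = all the way in. Spring 0.6 N (out) to 3 N (all in). slide + plunger = height of what the foot stands on.
- knob (a point): Grip point on the axis of the black round knob on the head, right above the foot: knob 26 mm in diameter, 36 mm tall, its top 12 mm above this point, the head's top face 24 mm below. This point is 92 mm above the foot's underside with the plunger out.
- foot (a point): Centre of the underside of the foot, a round pad 16 mm in diameter, on the head's underside; gauge x = 0, y = 0.
- scraper: Flat scraper lying on the bench beyond the rack, 200 mm long; not to be moved.
- jar: Small lidded jar, 50 mm in diameter, 70 mm tall, beyond the rack; not to be moved.
There are look-alikes about, which are no part of the job. Leave any black or purple look-alike of the bar alone.

How it is judged (in metres and radians):
On the way, in this order (a step that is already met when the one before it is completed fails the run):
1. the stepped bar lies on the plate, thick end home against the stop, with the foot still clear of it (x of bar_end in the frame of stop between -0.004 and 0.004 m and y of bar_end in the frame of stop between -0.009 and 0.009 m and z of bar_end in the frame of stop between -0.003 and 0.003 m and angle between the x axis of bar and the x axis of gauge, either way round below 0.12 rad and angle between bar's own z axis and vertical below 0.06 rad and value of joint plunger below 0.001 m), for 0.2 s.
2. the head is lowered so that the foot stands on the bar with the plunger about halfway in (x of bar_end in the frame of stop between -0.004 and 0.004 m and y of bar_end in the frame of stop between -0.009 and 0.009 m and z of bar_end in the frame of stop between -0.003 and 0.003 m and angle between the x axis of bar and the x axis of gauge, either way round below 0.12 rad and angle between bar's own z axis and vertical below 0.06 rad and value of joint plunger between 0.003 and 0.009 m), for 0.2 s.
At the end, for the whole second after the job is handed in: Bar flat and at rest on the plate, thick end within 4 mm of the stop, 9 mm of the middle line and 0.12 rad of straight; foot on it, plunger 3 to 9 mm in, head standing still; strip and rod within 20 mm, scraper and jar within 30 mm of where they began (all of step 2 and velocity of joint slide between -0.003 and 0.003 m/s and linear speed of bar below 0.01 m/s and distance of each of strip, rod_center from where it was at the start of the episode below 0.02 m and distance of each of scraper, jar from where it was at the start of the episode below 0.03 m); the robot touches nothing.
It fails at once if the plunger is pushed all the way in (over 11.5 mm) (value of joint plunger above 0.0115 m).
It fails at once if the strip, rod, scraper or jar is moved away (not (distance of each of strip, rod_center from where it was at the start of the episode below 0.02 m and distance of each of scraper, jar from where it was at the start of the episode below 0.03 m)).
It also fails if it takes over 64 s, if anything falls off the work surface, if the arm or the gripper's body presses on something with over 40 N, if the wrist force passes 120 N, or if a joint passes its speed limit or range.

ROBOT

A 6-joint arm with a two-finger parallel gripper is mounted at the origin on the work surface. World frame = base frame: x ahead of the robot, y to its left, z up, the work surface at z = 0. Lengths are in mm, angles in rad, forces in N, time in s.
With the tool pointing down it reaches from about 350 to 775 mm from the base axis. Payload 7.3 kg.
Tool frame: the origin (TCP) lies at the centre of the arm's flange, where the gripper is bolted on; the fingertips stand 178 mm ahead of it and the grasp point (between the pads) lies 159 mm ahead of it; z points along the fingers, y is the line along which they close (so a half turn about z gives the same grasp; the last joint's range is limited). The gripper opens to 92 mm and grips with 3 to 60 N. Pads are 19 mm wide; open, the fingers measure 130 mm over their backs; the gripper's body (75 mm by 190 mm) begins 47 mm behind the grasp point.
Start: joints at [-1.271, 0.342, 1.524, -0, 1.275, -0.146], TCP at [226.389, -473.683, 404.741] pointing down, gripper open.
Joint ranges: [-2.53, 2.53], [-0.77, 2.02], [0.04, 2.7], [-1, 4.14], [0.28, 2.66], [-3.11, 3.11]. Speed limits (rad/s): [2.57, 2.57, 3.14, 3.14, 3.14, 3.14].

INTERFACE

Orientations are given as [roll, pitch, yaw] about the fixed x, y, z axes, in that order (R = Rz(yaw) Ry(pitch) Rx(roll)).
In Python, from plant import * gives the robot as it stands. The module is installed in compiled form; this text tells all that it offers.
- The arm moves only by the shell command python3 -m inch 'ROWS'. ROWS is JSON, a list of rows, each a list of 5 numbers: the shift along the tool's x, y, z in m, then the turn about the tool's z in rad, then the opening, from 0 (shut) to 1 (fully open). In form: [[tx, ty, tz, spin, claw], ...]. A call has 1 to 8 rows; each row is the pose to reach, as a shift and turn from the pose commanded when the call began, along the tool's axes at that moment; what a row does not reach only later rows make up. A row lasts 1/12 s, in which the tool goes at most 41.7 mm and 7.16 degrees, less where a joint would pass 70% of its speed; a pose out of reach is approached as far as the arm can. A call with a gripper value outside its range is refused whole. The fingers move at their own pace and stop on an object; the grip force is fixed at half the most. Time passes only in rows, so rows that repeat a pose let the fingers close. It gives the time, the measured TCP pose, the force, the opening and the grip force at its end, in the units of the state.
- get_obs(): the state, without advancing time (a new reading comes with each control period).
- capture(name): name is "side" or "top" or "wrist"; returns a dict with "color" (420x560x3 uint8, red, green, blue), "intrinsics" (3x3 intrinsics, pixels), "pose" (4x4, takes a point from camera to world coordinates). Camera axes: x right, y down, z forward; pixel columns grow to the right and rows downward; lengths in mm; the calibration is good to about 2 mm. A picture is of the moment at which its call begins. There is no depth.
- close_job(): hands the job in; it is judged then, once.
Trained networks look in a picture, given as the dict that the camera call returned (one of the last four; its "shot" number tells which), for a name from the list of things; names that differ only in an ending like _2 or _b are one class to them, and where a whole thing is asked for, a point or a joint stands for the part that bears it (a point fixed in the world has none). Each returns a list of dicts, best first, with "conf" (0 to 1); they miss things now and then, are a little off and sometimes report something else, mostly with a low value. They report only what shows in the picture. A call takes as long as a camera call. They do not tell look-alikes from the thing itself.
- look_for(picture, target): "rect" ([centre column, centre row, width, height] in pixels, round what is visible of it).
- trace(picture, target): "pixels" (420x560 bool, what is visible of it) and "rect" ([centre column, centre row, width, height] in pixels, round what is visible of it).
- tip_of(picture, target): "centre" ([column, row] in pixels: a listed point, or the origin of a listed thing).
The state is a dict: "time": time; "joint_positions": joint angles; "dq": joint speeds; "tau": joint torques, N m; "tool_pos": TCP position; "tcp_rot": TCP orientation; "contact_force": force on the tool from outside, world axes, zero at the start; "moment": the same for the moment, N m; "grip_width": finger opening in mm; "finger_force": force on a finger pad.
Only numpy, scipy, OpenCV 4.12 (cv2) and the standard library are available. Lean on these libraries where they do the work, as an engineer would, in place of code of your own. Each camera call takes 0.05 s, during which the arm holds its last target. There are 200 camera calls.

## Working session

There is one attempt and no reset: what is moved stays moved. The work goes in short steps, Python scripts to look and compute and a shell command to move; the robot and the scene stay as the last step left them, time stands still between calls to the robot, and variables do not carry over. Pictures are saved under pics/ and viewed, at most 13 in all, crops included, and the job is handed in when it is done.

```bash
mkdir -p pics
cat > h.py <<'E'
from plant import *
import numpy as np, cv2
from scipy.spatial.transform import Rotation as R
def save(p,n): cv2.imwrite('pics/'+n,cv2.cvtColor(p['color'],cv2.COLOR_RGB2BGR))
def ray(p,c):
    d=np.linalg.inv(p['intrinsics'])@[c[0],c[1],1]; T=np.array(p['pose']); d=T[:3,:3]@d
    return T[:3,3],d/np.linalg.norm(d)
def tri(rs):
    A=np.zeros((3,3));b=np.zeros(3)
    for o,d in rs:
        M=np.eye(3)-np.outer(d,d);A+=M;b+=M@o
    x=np.linalg.solve(A,b); return x,[round(float(np.linalg.norm((np.eye(3)-np.outer(d,d))@(x-o))),1) for o,d in rs]
def onz(p,c,z):
    o,d=ray(p,c); return o+d*(z-o[2])/d[2]
def proj(p,X):
    T=np.linalg.inv(p['pose']); c=T[:3,:3]@X+T[:3,3]; u=p['intrinsics']@c; return u[:2]/u[2]
E
python3 - <<'E'
from h import *
np.set_printoptions(precision=1,suppress=True)
o=get_obs(); print(o)
P={n:capture(n) for n in('side','top','wrist')}
im=[]
for n,p in P.items():
    save(p,n+'0.png'); print(n,np.array(p['pose'])[:3,3],p['intrinsics'][0][0])
for t in ['bar','bar_end','strip','rod_center','rack','gauge','stop','knob','foot']:
    rs=[]
    for n,p in P.items():
        r=tip_of(p,t); print(t,n,[(np.round(q['centre']).tolist(),round(q['conf'],2)) for q in r[:3]])
        if r: rs.append(ray(p,r[0]['centre']))
    if len(rs)>1: print('   ',*tri(rs))
E
```

```text
{'time': 0.0, 'joint_positions': array([-1.3,  0.3,  1.5,  0. ,  1.3, -0.1]), 'dq': array([-0., -0.,  0., -0., -0., -0.]), 'tau': array([  0. , -43.1, -24.4,   0.1,   0.1,  -0. ]), 'tool_pos': array([ 226.3, -473.6,  404. ]), 'tcp_rot': array([-3.1, -0. ,  0.4]), 'contact_force': array([-0.5,  0.1,  0.2]), 'moment': array([-0.1, -0. , -0. ]), 'finger_force': 0.0, 'grip_width': 91.4634661332432}
side [704.2 501.1 748.7] 469.6826012384047
top [ 381.3 -125.7 1255.3] 455.35197783938844
wrist [ 290.2 -444.2  385.2] 333.9144403498028
bar side [([360.0, 162.0], 0.84), ([239.0, 144.0], 0.7), ([270.0, 184.0], 0.58)]
bar top [([343.0, 305.0], 0.7), ([331.0, 214.0], 0.68), ([392.0, 200.0], 0.68)]
bar wrist [([154.0, 79.0], 0.6)]
    [ 269.  -302.9    0.9] [2.6, 5.5, 3.1]
bar_end side [([366.0, 284.0], 0.82), ([332.0, 164.0], 0.77), ([260.0, 154.0], 0.7)]
bar_end top [([220.0, 257.0], 0.86), ([342.0, 277.0], 0.77), ([375.0, 218.0], 0.58)]
bar_end wrist [([182.0, 17.0], 0.7)]
    [ 364.8  -80.6 -232.9] [58.1, 143.7, 135.7]
strip side [([289.0, 198.0], 0.55), ([299.0, 215.0], 0.36)]
strip top [([309.0, 218.0], 0.86)]
strip wrist []
    [ 489.9 -211.9   21.9] [10.3, 10.3]
rod_center side [([300.0, 212.0], 0.56)]
rod_center top [([290.0, 232.0], 0.82)]
rod_center wrist []
    [ 467.3 -163.7   14.4] [1.9, 1.9]
rack side [([284.0, 201.0], 0.87)]
rack top [([308.0, 223.0], 0.74)]
rack wrist []
    [ 489.6 -216.     4.1] [0.1, 0.1]
gauge side [([270.0, 347.0], 0.83), ([286.0, 198.0], 0.26)]
gauge top []
gauge wrist []
stop side [([261.0, 353.0], 0.83)]
stop top [([183.0, 173.0], 0.76)]
stop wrist []
    [632.4 128.6  12.9] [4.6, 4.6]
knob side [([278.0, 296.0], 0.78)]
knob top [([174.0, 172.0], 0.71)]
knob wrist []
    [602.7 120.7 161.9] [5.8, 5.8]
foot side []
foot top []
foot wrist []
```

View pics/side0.png

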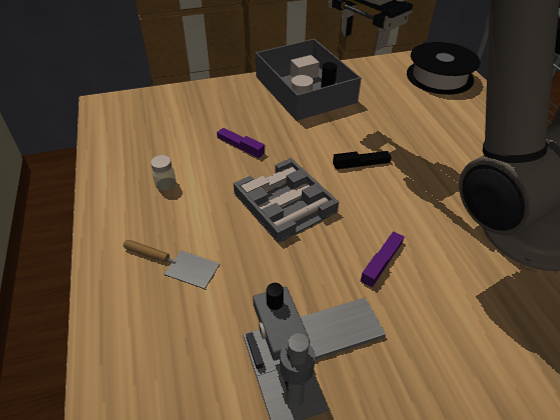

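View pics/top0.png

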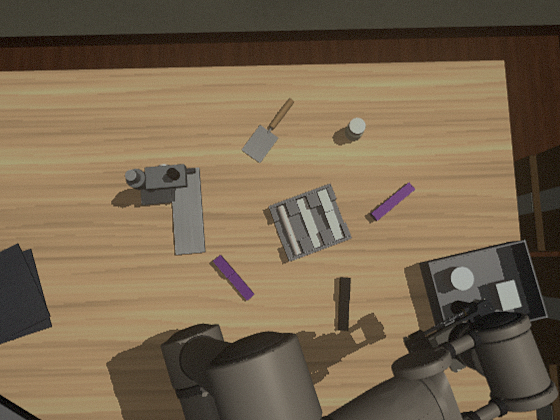

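The side view shows the rack around (285,200), the gauge knob at (275,295) and purple and black look-alikes on the bench. In the top view the rack is at (308,223) with the rod at (287,232), and two white bars at (309,222) and (330,214). The gauge plate runs from (185,170) to (190,254). I'll move the wrist camera over the rack.

```bash
python3 -m inch '[[0.25,-0.09,0,0,1],[0.25,-0.09,0,0,1],[0.25,-0.09,0,0,1],[0.25,-0.09,0,0,1],[0.25,-0.09,0,0,1],[0.25,-0.09,0,0,1],[0.25,-0.09,0,0,1],[0.25,-0.09,0,0,1]]'
python3 - <<'E'
from h import *
np.set_printoptions(precision=3,suppress=True)
o=get_obs(); print(o['tool_pos'],o['tcp_rot'],o['joint_positions'])
p=capture('wrist'); save(p,'w1.png'); print(np.array(p['pose']))
for t in ['bar','bar_end','strip','rod_center','rack']:
    r=tip_of(p,t); print(t,[(np.round(q['centre']).tolist(),round(q['conf'],2),onz(p,q['centre'],6)) for q in r[:3]])
E
```

```text
time: 2.17
tool_pos: [415.2, -282.0, 404.8]
tcp_rot: [-3.142, -0.001, 0.451]
contact_force: [-0.9, 0.3, -0.9]
grip_width: 91.7
finger_force: 0.0
[ 415.187 -281.973  404.833] [-3.142 -0.001  0.451] [-0.75   0.3    1.586  0.001  1.256  0.37 ]
[[   0.436   -0.87    -0.231  478.982]
 [  -0.9     -0.421   -0.111 -252.292]
 [  -0.001    0.257   -0.966  385.939]
 [   0.       0.       0.       1.   ]]
bar [([460.0, 149.0], 0.93, array([ 540.448, -447.429,    6.   ])), ([310.0, 105.0], 0.78, array([ 509.18 , -273.613,    6.   ])), ([32.0, 135.0], 0.66, array([346.683, -10.991,   6.   ]))]
bar_end [([267.0, 246.0], 0.96, array([ 341.219, -301.59 ,    6.   ])), ([398.0, 162.0], 0.76, array([ 497.548, -392.659,    6.   ])), ([3.0, 68.0], 0.76, array([400.976,  35.356,   6.   ]))]
strip []
rod_center [([199.0, 89.0], 0.88, array([ 472.259, -159.194,    6.   ]))]
rack [([255.0, 98.0], 0.69, array([ 489.404, -217.34 ,    6.   ]))]
```

View pics/w1.png

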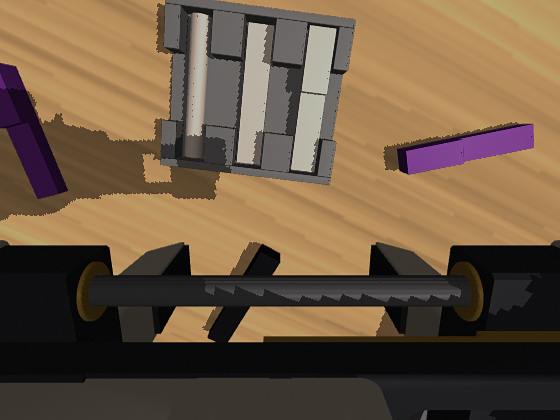

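The wrist view shows the rod at (195,90), the flat strip at (252,95) and the stepped bar at (313,98), whose step line is at (314,93). I'll take a second viewpoint closer to it and fit rack and bar poses.

```bash
python3 -m inch '[[0.07,0.04,0.04,0,1],[0.07,0.04,0.04,0,1],[0.07,0.04,0.04,0,1],[0.07,0.04,0.04,0,1]]'
cat >> h.py <<'E'
from scipy.optimize import least_squares
def corners(m):
    c=max(cv2.findContours(m.astype(np.uint8),cv2.RETR_EXTERNAL,cv2.CHAIN_APPROX_NONE)[0],key=cv2.contourArea)
    return cv2.convexHull(c)[:,0,:]
def hull_of(p,pts): return cv2.convexHull(np.array([proj(p,x) for x in pts],np.float32))
def bar_pts(s=1):
    P=[]
    for x0,x1,h in((10,70,28),(-70,10,18)):
        P+=[(s*x,y,z) for x in(x0,x1) for y in(-13,13) for z in(0,h)]
    return np.array(P,float)
def mask_of(p,boxes,pose):
    m=np.zeros((420,560),np.uint8)
    for b in boxes: cv2.fillConvexPoly(m,np.round(hull_of(p,put(b,pose))*16).astype(np.int32),1,shift=4)
    return m.astype(bool)
def put(P,pose):
    x,y,z,a=pose; c,s=np.cos(a),np.sin(a); return P@np.array([[c,s,0],[-s,c,0],[0,0,1]])+[x,y,z]
E
python3 - <<'E'
from h import *
np.set_printoptions(precision=3,suppress=True)
o=get_obs(); print(o['tool_pos'],o['tcp_rot'])
p=capture('wrist'); save(p,'w2.png')
np.savez('w2.npz',**{k:np.array(p[k]) for k in('color','intrinsics','pose')})
for t in ['bar','bar_end','strip','rod_center','rack']:
    r=tip_of(p,t); print(t,[(np.round(q['centre']).tolist(),round(q['conf'],2),onz(p,q['centre'],6)) for q in r[:3]])
for q in trace(p,'bar')[:3]: print(q['conf'],q['rect'])
cv2.imwrite('pics/w2c.png',cv2.resize(cv2.cvtColor(p['color'],cv2.COLOR_RGB2BGR)[0:260,60:410],None,fx=2.2,fy=2.2,interpolation=cv2.INTER_CUBIC))
E
```

```text
time: 2.8
tool_pos: [494.3, -291.4, 362.3]
tcp_rot: [-3.138, 0.002, 0.446]
contact_force: [-0.4, 0.2, -0.6]
grip_width: 91.9
finger_force: 0.0
[ 494.251 -291.353  362.345] [-3.138  0.002  0.446]
bar [([432.0, 216.0], 0.98, array([ 539.718, -446.539,    6.   ])), ([270.0, 171.0], 0.67, array([ 508.838, -273.508,    6.   ]))]
bar_end [([279.0, 99.0], 0.79, array([ 576.089, -251.617,    6.   ])), ([236.0, 317.0], 0.68, array([ 341.021, -309.11 ,    6.   ])), ([370.0, 230.0], 0.62, array([ 497.794, -395.835,    6.   ]))]
strip [([209.0, 165.0], 0.59, array([ 488.183, -214.62 ,    6.   ]))]
rod_center [([148.0, 158.0], 0.68, array([ 467.77 , -157.305,    6.   ]))]
rack [([211.0, 164.0], 0.59, array([ 490.292, -216.695,    6.   ]))]
0.95 [271.0, 168.9, 38.8, 148.9]
0.75 [227.3, 327.0, 38.0, 31.7]
0.6 [4.0, 233.5, 8.0, 16.0]
```

View pics/w2c.png

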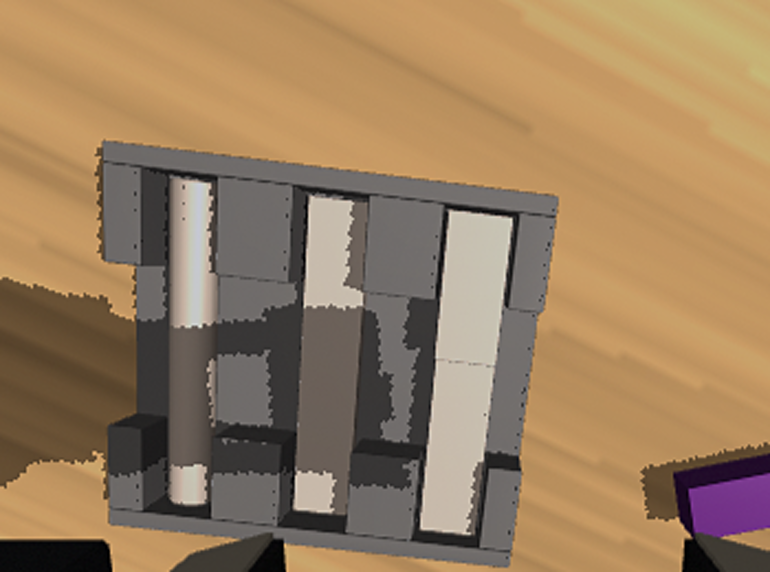

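The crop shows the stepped bar in the right lane, crop columns 420–515 and rows 210–535, with the step at row 362. The thick end is at the top, which is world +x. Next I'll fit its pose from the mask in two views.

```bash
cat >> h.py <<'E'
from scipy.optimize import minimize
BB=[bar_pts()[:8],bar_pts()[8:]]
def fit(views,boxes,x0,step=(4,4,4,.04)):
    # views: list of (picture, mask)
    D=[]
    for p,m in views: D.append((p,cv2.GaussianBlur(m.astype(np.float32),(0,0),1.5)))
    n=len(x0)
    def f(v):
        pose=v if n==4 else (v[0],v[1],f.z,v[2]); e=0
        for p,g in D: e+=np.abs(cv2.GaussianBlur(mask_of(p,boxes,pose).astype(np.float32),(0,0),1.5)-g).sum()/g.sum()
        return e
    S=np.vstack([x0]+[np.array(x0)+np.eye(n)[i]*step[i] for i in range(n)])
    r=minimize(f,x0,method='Nelder-Mead',options=dict(initial_simplex=S,xatol=.02,fatol=1e-5,maxiter=400)); return r.x,r.fun
E
python3 - <<'E'
from h import *
np.set_printoptions(precision=3,suppress=True)
V=[]
for n in('wrist','top','side'):
    p=capture(n); T=trace(p,'bar'); u=proj(p,np.array([509,-273,20.]))
    T=[q for q in T if np.hypot(*(np.array(q['rect'][:2])-u))<15]
    print(n,u,[(q['conf'],q['rect'],q['pixels'].sum()) for q in T])
    if T: V.append((p,T[0]['pixels']))
for vs in (V,V[:1],V[:2]): print(fit(vs,BB,[509,-273,6,.32]))
# flipped hypothesis
print('flip',fit(V[:1],BB,[509,-273,6,.32+np.pi]))
E
```

```text
wrist [268.782 172.246] [(0.77, [269.6, 168.4, 40.2, 146.9], np.int64(3960))]
top [329.534 214.547] [(0.6, [330.5, 215.0, 23.4, 49.0], np.int64(124))]
side [269.235 181.058] [(0.77, [268.4, 180.6, 54.7, 28.5], np.int64(609))]
(array([ 509.415, -273.533,    5.46 ,    0.333]), np.float64(4.468926429748535))
(array([ 508.986, -273.873,    2.268,    0.333]), np.float64(0.02493821084499359))
(array([ 509.317, -273.559,    2.552,    0.343]), np.float64(3.831284999847412))
flip (array([ 510.366, -273.259,   -3.168,    3.475]), np.float64(0.025656098499894142))
```

```bash
python3 -m inch '[[0.0013,-0.0119,0.04,0.113,0.435],[0.0013,-0.0119,0.08,0.113,0.435],[0.0013,-0.0119,0.11,0.113,0.435],[0.0013,-0.0119,0.11,0.113,0.435],[0.0013,-0.0119,0.11,0.113,0.435],[0.0013,-0.0119,0.11,0.113,0.435]]'
python3 - <<'E'
from h import *
np.set_printoptions(precision=3,suppress=True)
o=get_obs(); print(o['tool_pos'],o['tcp_rot'],o['grip_width'])
p=capture('wrist')
T=[q for q in trace(p,'bar')]; print([(q['conf'],q['rect']) for q in T])
cv2.imwrite('pics/w3.png',cv2.cvtColor(p['color'],cv2.COLOR_RGB2BGR))
E
```

```text
time: 3.95
tool_pos: [490.3, -279.8, 256.5]
tcp_rot: [3.139, -0.002, 0.333]
contact_force: [0.4, -0.3, -0.2]
grip_width: 56.4
finger_force: 0.0
[ 490.308 -279.845  256.51 ] [ 3.139 -0.002  0.333] 56.392469218067156
[(0.74, [489.4, 231.1, 138.4, 62.6]), (0.62, [277.0, 182.3, 41.2, 188.3])]
```

View pics/w3.png

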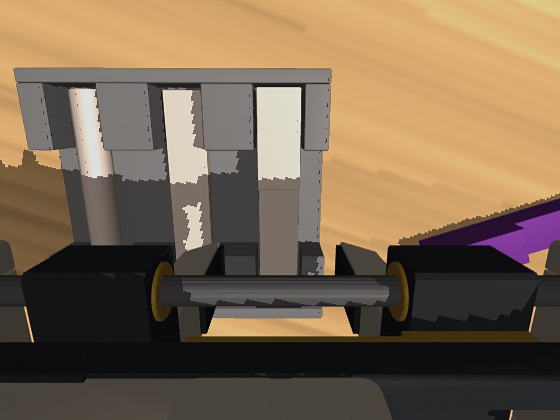

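The bar is straight and centred in the view, at column 278 with its step at row 188, and the fingers are still closing to the preset. I'll descend and grip.

```bash
python3 -m inch '[[0,0,0,0,0.435],[0,0,0,0,0.435],[0,0,0,0,0.435],[0,0,0.03,0,0.435],[0,0,0.055,0,0.435],[0,0,0.064,0,0.435],[0,0,0.067,0,0.435],[0,0,0.067,0,0.435]]'; python3 -m inch '[[0,0,0,0,0.435],[0,0,0,0,0.435],[0,0,0,0,0.1],[0,0,0,0,0.1],[0,0,0,0,0.1],[0,0,0,0,0.1],[0,0,0,0,0.1],[0,0,0,0,0.1]]'
```

```text
time: 4.72
tool_pos: [489.7, -279.4, 187.6]
tcp_rot: [-3.141, 0.0, 0.333]
contact_force: [0.2, 0.6, 1.0]
grip_width: 39.8
finger_force: 0.0
time: 5.38
tool_pos: [489.8, -279.4, 188.4]
tcp_rot: [3.141, -0.001, 0.333]
contact_force: [-1.0, 0.9, 5.5]
grip_width: 25.8
finger_force: 30.0
```

```bash
python3 -m inch '[[0,0,-0.01,0,0.1],[0,0,-0.03,0,0.1],[0,0,-0.06,0,0.1],[0,0,-0.1,0,0.1],[0,0,-0.14,0,0.1],[0,0,-0.16,0,0.1],[0,0,-0.16,0,0.1],[0,0,-0.16,0,0.1]]'
python3 - <<'E'
from h import *
np.set_printoptions(precision=3,suppress=True)
o=get_obs(); print(o['tool_pos'],o['tcp_rot'],o['grip_width'])
P={n:capture(n) for n in('side','top')}
for n,p in P.items(): print(n,[(q['conf'],q['rect']) for q in trace(p,'gauge')[:2]])
for t in ['stop','knob','gauge','rack']:
    rs=[]
    for n,p in P.items():
        r=tip_of(p,t); print(t,n,[(np.round(q['centre'],1).tolist(),round(q['conf'],2)) for q in r[:2]])
        if r: rs.append(ray(p,r[0]['centre'])); print(onz(p,r[0]['centre'],12))
    if len(rs)>1: print('   ',*tri(rs))
p=P['top'];cv2.imwrite('pics/t4.png',cv2.resize(cv2.cvtColor(p['color'],cv2.COLOR_RGB2BGR)[140:280,110:260],None,fx=4,fy=4,interpolation=cv2.INTER_CUBIC))
p=P['side'];cv2.imwrite('pics/s4.png',cv2.resize(cv2.cvtColor(p['color'],cv2.COLOR_RGB2BGR)[260:420,220:400],None,fx=4,fy=3.6,interpolation=cv2.INTER_CUBIC))
E
```

```text
time: 6.05
tool_pos: [489.5, -279.2, 349.0]
tcp_rot: [3.139, -0.001, 0.333]
contact_force: [-0.2, 0.7, -1.1]
grip_width: 25.5
finger_force: 30.0
[ 489.497 -279.184  349.035] [ 3.139 -0.001  0.333] 25.513266855019488
side [(0.91, [313.9, 348.9, 147.9, 136.1])]
top [(0.97, [164.3, 209.7, 82.8, 89.0])]
stop side [([259.7, 353.5], 0.63)]
[630.313 130.003  12.   ]
stop top [([181.0, 172.3], 0.56)]
[637.9  133.66  12.  ]
    [633.622 132.95   20.285] [2.7, 2.7]
knob side [([274.6, 294.1], 0.85)]
[575.448  22.199  12.   ]
knob top [([172.2, 172.9], 0.77)]
[636.805 158.04   12.   ]
    [603.708 122.932 167.762] [1.2, 1.2]
gauge side [([272.8, 346.6], 0.77)]
[605.802 123.507  12.   ]
gauge top [([185.1, 189.1], 0.92)]
[590.403 122.292  12.   ]
    [598.345 121.614   2.597] [6.8, 6.8]
rack side [([283.1, 203.0], 0.76)]
[ 495.295 -203.841   12.   ]
rack top [([306.4, 221.8], 0.88)]
[ 491.435 -209.756   12.   ]
    [ 492.668 -210.497    4.722] [0.6, 0.6]
```

View pics/t4.png

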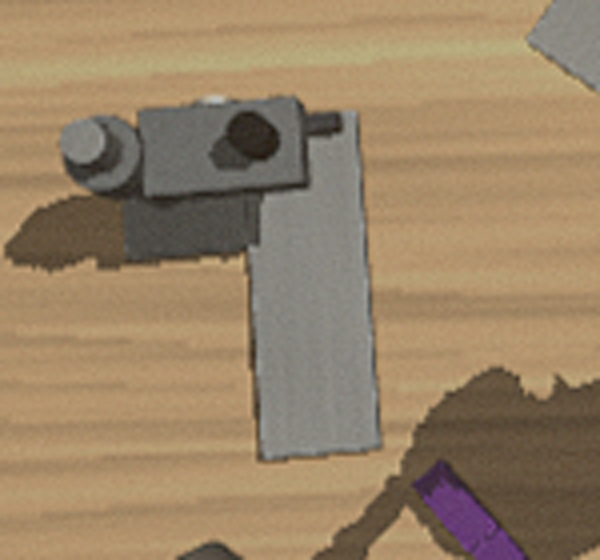

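The top crop shows the plate with near corners at crop (260,460) and (381,447), far right corner at (358,111), and the knob at (252,135). It is clear to carry. I'll move the bar over the plate's near end and refine with the wrist camera.

```bash
python3 -m inch '[[0.06,-0.19,0,0.14,0.1],[0.06,-0.19,0,0.14,0.1],[0.06,-0.19,0,0.14,0.1],[0.06,-0.19,0,0.14,0.1],[0.06,-0.19,0,0.14,0.1],[0.06,-0.19,0,0.14,0.1],[0.06,-0.19,0,0.14,0.1]]'
python3 -m inch '[[0.03,-0.199,0,0.14,0.1],[0.03,-0.199,0,0.14,0.1],[0.03,-0.199,0,0.14,0.1],[0.03,-0.199,0,0.14,0.1],[0.03,-0.199,0,0.14,0.1],[0.03,-0.199,0,0.14,0.1],[0.03,-0.199,0,0.14,0.1],[0.03,-0.199,0,0.14,0.1]]'
python3 - <<'E'
from h import *
np.set_printoptions(precision=3,suppress=True)
p=capture('top')
C=[onz(p,np.array(c)/4+[110,140],12)[:2] for c in((260,460),(381,447),(358,111))]
print(C, 'len',np.linalg.norm(C[1]-C[2]),'w',np.linalg.norm(C[0]-C[1]),'yaw',np.arctan2(*(C[2]-C[1])[::-1]))
o=get_obs(); print(o['tool_pos'],o['tcp_rot'])
p=capture('wrist'); save(p,'w5.png')
for t in('stop','knob','bar_end','gauge','bar'): print(t,[(np.round(q['centre']).tolist(),round(q['conf'],2),onz(p,q['centre'],12)) for q in tip_of(p,t)[:2]])
E
```

```text
time: 7.23
tool_pos: [484.2, -78.5, 348.0]
tcp_rot: [3.141, -0.0, 0.196]
contact_force: [0.8, -0.1, -1.5]
grip_width: 26.0
finger_force: 30.0
time: 7.9
tool_pos: [476.0, 119.9, 347.6]
tcp_rot: [3.141, -0.0, 0.052]
contact_force: [-0.0, -0.4, -1.4]
grip_width: 26.0
finger_force: 30.0
[array([410.027, 149.637]), array([416.729,  67.618]), array([649.507,  82.33 ])] len 233.24290308525207 w 82.29233393527169 yaw 0.0631176861682145
[476.069 119.418 347.588] [ 3.141 -0.     0.051]
stop []
knob []
bar_end [([278.0, 77.0], 0.96, array([584.71 , 125.383,  12.   ]))]
gauge [([280.0, 54.0], 0.73, array([603.093, 125.348,  12.   ]))]
bar [([280.0, 223.0], 0.84, array([449.608, 117.485,  12.   ]))]
```

View pics/w5.png

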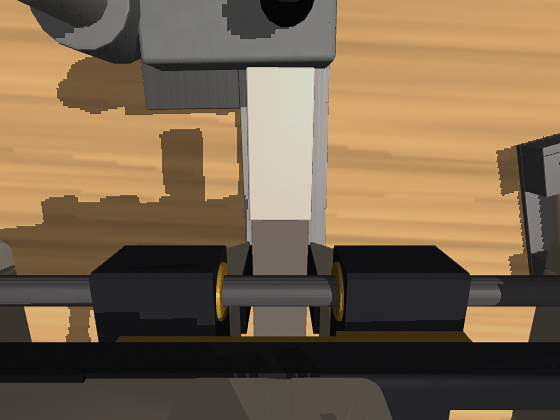

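The wrist view shows the held bar straight, with its thick end at (280,68) and step at (280,219), just short of the head. The plate's right edge runs from (328,70) to (326,240), and its left edge is around (240,115) to (245,240). I'll convert those edges.

Run:
```python
from h import *
np.set_printoptions(precision=1,suppress=True)
p=capture('wrist'); g=cv2.cvtColor(p['color'],cv2.COLOR_RGB2HSV)
wood=(g[:,:,1]>70)
for r in range(75,241,15):
    row=wood[r]; a=[c for c in range(316,345) if row[c]][:1]; b=[c for c in range(246,225,-1) if row[c]][:1]
    print(r,[(c,onz(p,(c-.5,r),12)[:2]) for c in a],[(c,onz(p,(c+.5,r),12)[:2]) for c in b])
print(get_obs()['tool_pos'])
```

```text
75 [(330, array([588.3,  81. ]))] []
90 [(329, array([575.7,  80.8]))] []
105 [(329, array([563. ,  79.6]))] []
120 [(329, array([549.9,  78.5]))] [(241, array([545.8, 158. ]))]
135 [(328, array([536.5,  78.2]))] [(241, array([532.4, 157.7]))]
150 [(328, array([522.8,  77. ]))] [(242, array([518.8, 156.5]))]
165 [(328, array([508.8,  75.8]))] [(243, array([504.8, 155.2]))]
180 [(327, array([494.5,  75.5]))] [(243, array([490.4, 154.9]))]
195 [(327, array([479.8,  74.2]))] [(244, array([475.8, 153.6]))]
210 [(327, array([464.8,  72.9]))] [(244, array([460.7, 153.2]))]
225 [(326, array([449.4,  72.5]))] [(245, array([445.3, 151.9]))]
240 [(326, array([433.7,  71.1]))] [(246, array([429.6, 150.5]))]
[475.7 120.2 347.7]
```

```bash
python3 -m inch '[[-0.001,0.0062,0,-0.013,0.1],[-0.001,0.0062,0.04,-0.013,0.1],[-0.001,0.0062,0.08,-0.013,0.1],[-0.001,0.0062,0.12,-0.013,0.1],[-0.001,0.0062,0.14,-0.013,0.1],[-0.001,0.0062,0.147,-0.013,0.1],[-0.001,0.0062,0.149,-0.013,0.1],[-0.001,0.0062,0.149,-0.013,0.1]]'; python3 -m inch '[[0,0,0.0015,0,0.1],[0,0,0.003,0,0.1],[0,0,0.003,0,0.1],[0,0,0.003,0,0.1]]'
```

```text
time: 8.97
tool_pos: [475.4, 114.6, 199.2]
tcp_rot: [3.142, -0.001, 0.066]
contact_force: [-0.4, 0.1, -0.1]
grip_width: 25.9
finger_force: 30.0
time: 9.3
tool_pos: [475.1, 114.7, 196.5]
tcp_rot: [3.142, -0.002, 0.066]
contact_force: [0.2, 0.7, -0.3]
grip_width: 25.6
finger_force: 30.0
```

```bash
python3 -m inch '[[0,0.0008,0.001,0,0.1],[0,0.0008,0.002,0,0.1],[0,0.0008,0.002,0,0.1],[0,0.0008,0.002,0,0.1]]'; python3 -m inch '[[0,0,0.001,0,0.1],[0,0,0.001,0,0.1],[0,0,0.001,0,0.1]]'
```

```text
time: 9.63
tool_pos: [475.1, 113.8, 194.4]
tcp_rot: [3.141, -0.001, 0.066]
contact_force: [-1.0, -0.5, 5.7]
grip_width: 25.5
finger_force: 30.0
time: 9.88
tool_pos: [475.0, 113.8, 194.3]
tcp_rot: [3.141, -0.001, 0.066]
contact_force: [-4.6, -1.0, 17.4]
grip_width: 25.5
finger_force: 30.0
```

```bash
python3 -m inch '[[0,0,-0.001,0,0.5],[0,0,-0.001,0,0.5],[0,0,-0.001,0,0.5],[0,0,-0.001,0,0.5],[0,0,-0.03,0,0.5],[0,0,-0.07,0,0.5],[0,0,-0.11,0,0.5],[0,0,-0.12,0,0.5]]'
python3 -m inch '[[-0.02,0,0,-0.78,0.5],[-0.02,0,0,-0.78,0.5],[-0.02,0,0,-0.78,0.5],[-0.02,0,0,-0.78,0.5],[-0.02,0,0,-0.78,0.5],[-0.02,0,0,-0.78,0.5],[-0.02,0,0,-0.78,0.5],[-0.02,0,0,-0.78,0.5]]'
python3 -m inch '[[0,0,0,-0.78,0.5],[0,0,0,-0.78,0.5],[0,0,0,-0.78,0.5],[0,0,0,-0.78,0.5],[0,0,0,-0.78,0.5],[0,0,0,-0.78,0.5],[0,0,0,-0.78,0.5],[0,0,0,-0.78,0.5]]'
python3 -m inch '[[0,0,0,-0.79,0.5],[0,0,0,-0.79,0.5],[0,0,0,-0.79,0.5],[0,0,0,-0.79,0.5],[0,0,0,-0.79,0.5],[0,0,0,-0.79,0.5],[0,0,0,-0.79,0.5],[0,0,0,-0.79,0.5]]'
python3 -m inch '[[0,0,0,-0.79,0.5],[0,0,0,-0.79,0.5],[0,0,0,-0.79,0.5],[0,0,0,-0.79,0.5],[0,0,0,-0.79,0.5],[0,0,0,-0.79,0.5],[0,0,0,-0.79,0.5],[0,0,0,-0.79,0.5]]'
python3 - <<'E'
from h import *
np.set_printoptions(precision=3,suppress=True)
o=get_obs(); print(o['tool_pos'],o['tcp_rot'],o['joint_positions'])
V=[]
for n in('wrist','top','side'):
    p=capture(n); u=proj(p,np.array([495,115,25.])); T=trace(p,'bar')
    T=[q for q in T if np.hypot(*(np.array(q['rect'][:2])-u))<40]
    print(n,u,[(round(q['conf'],2),q['rect'],q['pixels'].sum()) for q in T])
    if T and n!='wrist': V.append((p,T[0]['pixels']))
    if n=='side': save(p,'s6.png')
for v in V: print(fit([v],BB,[495,115,12,.066]))
if len(V)>1: print(fit(V,BB,[495,115,12,.066]))
E
```

```text
time: 10.55
tool_pos: [476.2, 114.1, 317.9]
tcp_rot: [-3.142, -0.009, 0.066]
contact_force: [1.1, 0.2, 0.3]
grip_width: 46.0
finger_force: 0.0
time: 11.22
tool_pos: [454.9, 112.6, 312.4]
tcp_rot: [-3.141, 0.0, 0.847]
contact_force: [-0.0, 0.5, -0.1]
grip_width: 46.2
finger_force: 0.0
time: 11.88
tool_pos: [455.0, 112.6, 312.5]
tcp_rot: [-3.141, 0.0, 1.625]
contact_force: [0.3, 0.1, -0.4]
grip_width: 46.1
finger_force: 0.0
time: 12.55
tool_pos: [455.0, 112.6, 312.6]
tcp_rot: [-3.141, -0.0, 2.415]
contact_force: [0.5, -0.1, -0.2]
grip_width: 45.8
finger_force: 0.0
time: 13.22
tool_pos: [455.0, 112.6, 312.6]
tcp_rot: [-3.142, -0.0, -3.079]
contact_force: [0.1, -0.2, 0.5]
grip_width: 45.9
finger_force: 0.0
[454.979 112.588 312.613] [-3.142 -0.    -3.079] [ 0.079  0.343  1.807 -0.     0.991 -1.554]
wrist [279.958 251.187] [(0.58, [278.9, 253.0, 29.4, 164.0], np.int64(3971))]
top [186.834 223.045] [(0.51, [185.5, 208.9, 14.8, 18.9], np.int64(170))]
side [333.292 323.418] [(0.97, [339.9, 325.1, 72.9, 35.8], np.int64(1343))]
(array([492.614, 109.152,   8.687,   0.177]), np.float64(2.728120803833008))
(array([490.779, 115.126,  12.14 ,   0.071]), np.float64(0.2464091032743454))
(array([495.548, 116.255,  13.053,   0.072]), np.float64(3.0487356185913086))
```

View pics/s6.png

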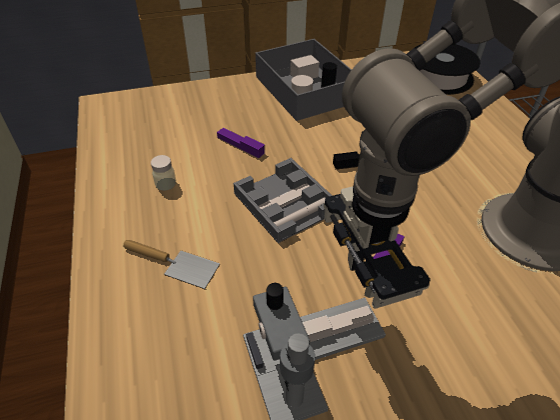

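The side view shows the bar lying on the plate with its thick end near the head, around (310,327), and the gripper clear behind it. I'll regrasp near the thin end.

```bash
python3 -m inch '[[0.015,0,0,0,0.5],[0.015,0,0.04,0,0.5],[0.015,0,0.08,0,0.5],[0.015,0,0.105,0,0.5],[0.015,0,0.115,0,0.5],[0.015,0,0.117,0,0.5],[0.015,0,0.117,0,0.5],[0.015,0,0.117,0,0.5]]'; python3 -m inch '[[0,0,0,0,0.1],[0,0,0,0,0.1],[0,0,0,0,0.1],[0,0,0,0,0.1],[0,0,0,0,0.1],[0,0,0,0,0.1]]'
python3 - <<'E'
from h import *
np.set_printoptions(precision=1,suppress=True)
o=get_obs(); print(o['tool_pos'],o['tcp_rot'])
p=capture('side'); T=[q for q in trace(p,'bar') if abs(q['rect'][0]-340)<30]; print([(q['conf'],q['rect']) for q in T])
for t in('stop','bar_end'): print(t,[(np.round(q['centre'],1),round(q['conf'],2),onz(p,q['centre'],12)) for q in tip_of(p,t)[:3]])
E
```

```text
time: 14.18
tool_pos: [440.5, 111.6, 196.4]
tcp_rot: [-3.142, 0.001, -3.078]
contact_force: [0.3, -0.4, -1.0]
grip_width: 45.8
finger_force: 0.0
time: 14.68
tool_pos: [440.2, 111.6, 196.3]
tcp_rot: [-3.142, 0.001, -3.077]
contact_force: [-0.5, -0.3, 6.6]
grip_width: 25.7
finger_force: 30.0
[440.2 111.6 196.3] [-3.1  0.  -3.1]
[(0.57, [332.7, 326.3, 57.8, 31.2])]
stop [(array([258.6, 355.9]), 0.7, array([633.1, 133.7,  12. ]))]
bar_end [(array([298. , 336.3]), 0.76, array([558.8, 116. ,  12. ])), (array([333.9, 166.9]), 0.71, array([ 344.6, -289.9,   12. ])), (array([260.1, 153.8]), 0.68, array([ 503.6, -384. ,   12. ]))]
```

```bash
python3 -m inch '[[-0.01,0,0,0,0.1],[-0.025,0,0,0,0.1],[-0.04,0,0,0,0.1],[-0.05,0,0,0,0.1],[-0.057,0,0,0,0.1],[-0.06,0,0,0,0.1],[-0.06,0,0,0,0.1],[-0.06,0,0,0,0.1]]'; python3 -m inch '[[-0.0015,0,0,0,0.1],[-0.003,0,0,0,0.1],[-0.004,0,0,0,0.1],[-0.004,0,0,0,0.1]]'
python3 -m inch '[[-0.001,0,0,0,0.1],[-0.002,0,0,0,0.1],[-0.002,0,0,0,0.1]]'
```

```text
time: 15.55
tool_pos: [499.8, 115.5, 196.3]
tcp_rot: [-3.141, -0.0, -3.077]
contact_force: [-2.4, -1.2, 7.5]
grip_width: 25.7
finger_force: 30.0
time: 15.88
tool_pos: [503.1, 115.7, 196.3]
tcp_rot: [-3.141, -0.002, -3.077]
contact_force: [-5.0, -1.4, 10.4]
grip_width: 25.8
finger_force: 30.0
time: 16.13
tool_pos: [505.1, 115.9, 196.3]
tcp_rot: [-3.141, -0.002, -3.077]
contact_force: [-5.8, 0.5, 10.6]
grip_width: 26.1
finger_force: 30.0
```

```bash
python3 -m inch '[[-0.001,0,0,0,0.1],[-0.002,0,0,0,0.1],[-0.002,0,0,0,0.1]]'; python3 -m inch '[[-0.001,0,0,0,0.1],[-0.002,0,0,0,0.1],[-0.002,0,0,0,0.1]]'
python3 - <<'E'
from h import *
np.set_printoptions(precision=1,suppress=True)
p=capture('side')
for t in('stop','bar_end'): print(t,[(np.round(q['centre'],1),round(q['conf'],2),onz(p,q['centre'],12)) for q in tip_of(p,t)[:3]])
E
```

```text
time: 16.38
tool_pos: [507.1, 116.0, 196.3]
tcp_rot: [-3.141, -0.002, -3.077]
contact_force: [-4.7, -0.9, 10.2]
grip_width: 25.8
finger_force: 30.0
time: 16.63
tool_pos: [509.1, 116.1, 196.3]
tcp_rot: [-3.141, -0.002, -3.077]
contact_force: [-5.6, -0.3, 11.0]
grip_width: 26.0
finger_force: 30.0
stop [(array([258.4, 353.9]), 0.58, array([632.6, 130.1,  12. ]))]
bar_end [(array([262.2, 154.7]), 0.93, array([ 499.4, -379.3,   12. ])), (array([258.4, 350.8]), 0.85, array([631.3, 124.7,  12. ])), (array([368.3, 283.6]), 0.84, array([398.2,  45.1,  12. ]))]
```

```bash
python3 -m inch '[[-0.001,0,0,0,0.1],[-0.0015,0,0,0,0.1],[-0.0015,0,0,0,0.1]]'; python3 -m inch '[[-0.001,0,0,0,0.1],[-0.0015,0,0,0,0.1],[-0.0015,0,0,0,0.1]]'
```

```text
time: 17.03
tool_pos: [509.9, 116.2, 196.3]
tcp_rot: [-3.141, -0.004, -3.077]
contact_force: [-7.9, -0.6, 14.1]
grip_width: 25.8
finger_force: 30.0
time: 17.28
tool_pos: [510.5, 116.3, 196.3]
tcp_rot: [-3.141, -0.008, -3.077]
contact_force: [-13.0, -0.8, 17.7]
grip_width: 25.5
finger_force: 30.0
```

```bash
python3 -m inch '[[-0.0005,0,0,0,0.1],[-0.001,0,0,0,0.1],[-0.001,0,0,0,0.1],[-0.001,0,0,0,0.1]]'; python3 -m inch '[[0.001,0,0,0,0.1],[0.001,0,0,0,0.35],[0.001,0,0,0,0.35],[0.001,0,0,0,0.35],[0.001,0,0,0,0.35],[0.001,0,0,0,0.35]]'
python3 - <<'E'
from h import *
np.set_printoptions(precision=3,suppress=True)
V=[]
for n in('side','top'):
    p=capture(n)
    for t in('stop','bar_end','knob','foot'): print(n,t,[(np.round(q['centre'],1),round(q['conf'],2),onz(p,q['centre'],12)) for q in tip_of(p,t)[:3]])
    if n=='side': cv2.imwrite('pics/s7.png',cv2.resize(cv2.cvtColor(p['color'],cv2.COLOR_RGB2BGR)[270:420,220:410],None,fx=4,fy=4,interpolation=cv2.INTER_CUBIC))
E
```

```text
time: 17.62
tool_pos: [510.8, 116.3, 196.3]
tcp_rot: [-3.141, -0.01, -3.077]
contact_force: [-16.1, -1.8, 20.7]
grip_width: 25.5
finger_force: 30.0
time: 18.12
tool_pos: [513.0, 116.3, 195.5]
tcp_rot: [-3.142, 0.0, -3.077]
contact_force: [-0.7, 0.4, -0.0]
grip_width: 31.7
finger_force: 0.0
side stop [(array([258.9, 350.9]), 0.92, array([630.501, 125.086,  12.   ])), (array([258.5, 349.8]), 0.35, array([630.681, 122.966,  12.   ]))]
side bar_end [(array([260.4, 155. ]), 0.94, array([ 503.966, -379.292,   12.   ])), (array([367.7, 283.1]), 0.79, array([398.8  ,  43.741,  12.   ])), (array([258.3, 348.2]), 0.71, array([630.319, 120.036,  12.   ]))]
side knob [(array([276.3, 294.6]), 0.75, array([572.684,  24.073,  12.   ]))]
side foot []
top stop [(array([183.2, 173.9]), 0.63, array([633.235, 127.56 ,  12.   ]))]
top bar_end [(array([373.4, 217.9]), 0.9, array([ 497.572, -394.041,   12.   ])), (array([344.7, 275.3]), 0.67, array([ 343.859, -308.462,   12.   ])), (array([311.1, 220.1]), 0.64, array([ 495.787, -222.797,   12.   ]))]
top knob [(array([170.8, 170.8]), 0.8, array([642.831, 161.943,  12.   ])), (array([184.7, 186.3]), 0.2, array([598.27 , 123.397,  12.   ]))]
top foot []
```

View pics/s7.png

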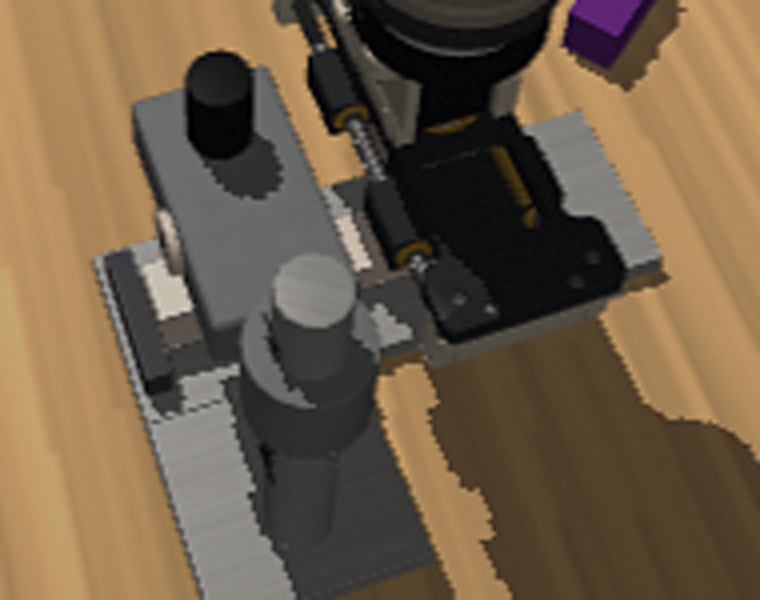

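The side crop shows the bar's thick end against the black stop at crop (155,290), and the gripper has released at the thin end. Now I'll rise, close the fingers and go above the knob, turned 90° so the narrow side of the body faces the column.

```bash
python3 -m inch '[[0,0,-0.01,0,0.35],[0,0,-0.04,0,0.35],[0,0,-0.08,0,0.35],[0,0,-0.12,0,0.35],[0,0,-0.16,0,0.35],[0,0,-0.2,0,0.35],[0,0,-0.22,0,0.35],[0,0,-0.22,0,0.35]]'
python3 -m inch '[[0,0,0,0.785,0],[-0.09,0,0,0.785,0],[-0.09,0,0,0.785,0],[-0.09,0,0,0.785,0],[-0.09,0,0,0.785,0],[-0.09,0,0,0.785,0],[-0.09,0,0,0.785,0],[-0.09,0,0,0.785,0]]'
python3 -m inch '[[0,0,0,0.785,0],[0,0,0,0.785,0],[0,0,0,0.785,0],[0,0,0,0.785,0],[0,0,0,0.785,0],[0,0,0,0.785,0],[0,0,0,0.785,0],[0,0,0,0.785,0]]'
python3 - <<'E'
from h import *
np.set_printoptions(precision=1,suppress=True)
o=get_obs(); print(o['tool_pos'],o['tcp_rot'],o['joint_positions'])
rs=[]
for n in('side','top','wrist'):
    p=capture(n); r=tip_of(p,'knob'); print(n,[(np.round(q['centre'],1),round(q['conf'],2)) for q in r[:2]])
    for t in('bar_end','stop'): print(n,t,[(round(q['conf'],2),onz(p,q['centre'],12)) for q in tip_of(p,t)[:3]])
    if n=='side': rs.append(ray(p,r[0]['centre']))
    if n=='wrist' and r: rs.append(ray(p,r[0]['centre'])); print(tri(rs))
E
```

```text
time: 19.28
tool_pos: [513.1, 116.4, 422.1]
tcp_rot: [3.142, 0.011, -3.077]
contact_force: [0.9, 0.2, 0.6]
grip_width: 32.4
finger_force: 0.0
time: 19.95
tool_pos: [602.5, 122.1, 415.0]
tcp_rot: [-3.14, -0.001, 2.42]
contact_force: [-0.4, -0.8, 0.2]
grip_width: 0.2
finger_force: 0.0
time: 20.62
tool_pos: [602.4, 122.1, 415.5]
tcp_rot: [-3.141, 0.0, 1.636]
contact_force: [0.4, 0.2, -0.0]
grip_width: -0.1
finger_force: 0.0
[602.4 122.1 415.5] [-3.1  0.   1.6] [ 0.1  0.5  1.2 -0.   1.4  0. ]
side [(array([274.5, 295.2]), 0.65)]
side bar_end [(0.83, array([631.8, 126.2,  12. ])), (0.64, array([ 347.3, -286.5,   12. ])), (0.61, array([396.2,  44.9,  12. ]))]
side stop [(0.82, array([632.6, 130.3,  12. ]))]
top [(array([169.8, 173.3]), 0.6)]
top bar_end [(0.91, array([ 339.7, -305.6,   12. ])), (0.79, array([642.3, 126.7,  12. ])), (0.77, array([407.5,  27.9,  12. ]))]
top stop [(0.65, array([637.8, 130.3,  12. ])), (0.64, array([ 752.4, -107.6,   12. ]))]
wrist [(array([278.8, 223. ]), 0.63)]
wrist bar_end [(0.6, array([406.5,  40.3,  12. ]))]
wrist stop [(0.67, array([635.5, 121.8,  12. ])), (0.63, array([605.4,  73.2,  12. ]))]
(array([602.7, 118.3, 158.2]), [1.3, 1.3])
```

```bash
python3 -m inch '[[0,0,0.02,0,0],[0,0,0.035,0,0],[0,0,0.045,0,0],[0,0,0.05,0,0],[0,0,0.053,0,0],[0,0,0.056,0,0],[0,0,0.059,0,0],[0,0,0.062,0,0]]'; python3 -m inch '[[0,0,0.003,0,0],[0,0,0.006,0,0],[0,0,0.009,0,0],[0,0,0.009,0,0]]'
```

```text
time: 21.88
tool_pos: [602.8, 122.1, 354.9]
tcp_rot: [3.14, 0.0, 1.636]
contact_force: [-2.0, -0.7, 6.8]
grip_width: 0.3
finger_force: 3.0
time: 22.22
tool_pos: [602.8, 122.1, 345.6]
tcp_rot: [3.14, 0.0, 1.636]
contact_force: [-0.2, -0.3, 2.2]
grip_width: 0.2
finger_force: 1.0
```

```bash
python3 -m inch '[[0,0,0.003,0,0],[0,0,0.006,0,0],[0,0,0.009,0,0],[0,0,0.009,0,0]]'
```

```text
time: 22.55
tool_pos: [602.8, 122.1, 336.4]
tcp_rot: [3.14, 0.0, 1.636]
contact_force: [0.3, 1.0, 1.0]
grip_width: 0.5
finger_force: 0.9
```

```bash
python3 -m inch '[[0,0,0.002,0,0],[0,0,0.004,0,0],[0,0,0.006,0,0],[0,0,0.008,0,0],[0,0,0.01,0,0],[0,0,0.01,0,0]]'; python3 -m inch '[[0,0,0.001,0,0],[0,0,0.002,0,0],[0,0,0.003,0,0],[0,0,0.004,0,0],[0,0,0.005,0,0],[0,0,0.006,0,0],[0,0,0.006,0,0]]'
python3 - <<'E'
from h import *
p=capture('side')
a=cv2.cvtColor(p['color'],cv2.COLOR_RGB2BGR)[270:420,220:410]
cv2.imwrite('pics/s8.png',cv2.resize(a,None,fx=4,fy=4,interpolation=cv2.INTER_CUBIC))
r=tip_of(p,'knob'); print(r and r[0]['centre'], proj(p,np.array([603,122,12+25+92.])),proj(p,np.array([603,122,12+22+92.])))
E
```

```text
time: 23.05
tool_pos: [602.9, 122.1, 326.3]
tcp_rot: [3.14, 0.0, 1.636]
contact_force: [0.5, -0.5, 2.9]
grip_width: 0.3
finger_force: 1.5
time: 23.63
tool_pos: [602.9, 122.1, 320.5]
tcp_rot: [3.14, 0.0, 1.636]
contact_force: [-0.5, -0.1, 4.9]
grip_width: 0.2
finger_force: 2.5
[272.4, 310.7] [274.13368094 307.80245149] [274.13452627 308.87588247]
```

View pics/s8.png

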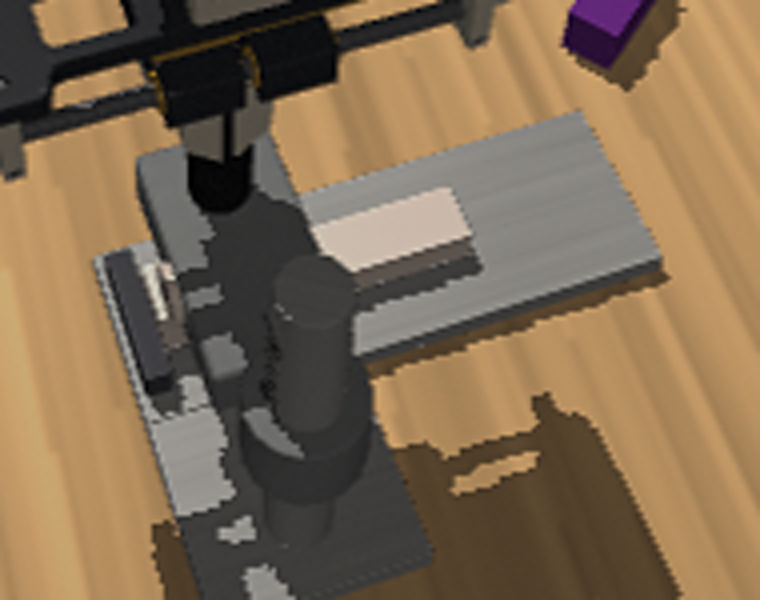

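The crop shows the fingers on the knob at (220,175), with the bar straight and home against the stop. By the numbers the foot has just touched, so 4.5 mm more is needed.

```bash
python3 -m inch '[[0,0,0.001,0,0],[0,0,0.002,0,0],[0,0,0.003,0,0],[0,0,0.004,0,0],[0,0,0.0045,0,0],[0,0,0.0045,0,0],[0,0,0.0045,0,0]]'; python3 -m inch '[[0,0,-0.003,0,0],[0,0,-0.01,0,0],[0,0,-0.04,0,0],[0,0,-0.08,0,0],[0,0,-0.12,0,0],[0,-0.04,-0.14,0,0],[0,-0.08,-0.14,0,0],[0,-0.12,-0.14,0,0]]'
python3 - <<'E'
from h import *
np.set_printoptions(precision=1,suppress=True)
rs=[]
for k in range(2):
  for n in('side','top','wrist'):
    p=capture(n); r=tip_of(p,'knob'); print(n,[(np.round(q['centre'],1),round(q['conf'],2)) for q in r[:2]], proj(p,np.array([603,122,126.])))
    if n=='side':
        cv2.imwrite('pics/s9.png',cv2.resize(cv2.cvtColor(p['color'],cv2.COLOR_RGB2BGR)[270:420,220:410],None,fx=4,fy=4,interpolation=cv2.INTER_CUBIC))
    print(n,[(round(q['conf'],2),onz(p,q['centre'],12)) for q in tip_of(p,'bar_end')[:4]])
    if r and np.hypot(*(r[0]['centre']-proj(p,np.array([603,122,126.]))))<25: rs.append(ray(p,r[0]['centre']))
print(tri(rs))
E
```

```text
time: 24.32
tool_pos: [602.9, 122.1, 316.1]
tcp_rot: [3.14, 0.0, 1.636]
contact_force: [-1.0, -0.2, 6.4]
grip_width: 0.3
finger_force: 3.2
time: 24.98
tool_pos: [481.7, 114.1, 456.6]
tcp_rot: [3.138, 0.0, 1.636]
contact_force: [0.7, -0.1, 0.1]
grip_width: 0.9
finger_force: 0.0
side [(array([275.5, 310.9]), 0.88)] [274.1 308.9]
side [(0.89, array([ 499.5, -379.7,   12. ])), (0.74, array([401.1,  44.3,  12. ])), (0.63, array([632.5, 128.5,  12. ]))]
top [(array([175.5, 175.4]), 0.66)] [176.2 176.9]
top [(0.76, array([396.9,  34. ,  12. ])), (0.68, array([ 490.6, -387.6,   12. ])), (0.66, array([ 343.5, -312. ,   12. ])), (0.15, array([ 743.6, -110.7,   12. ]))]
wrist [(array([403.1, 197.1]), 0.72)] [402.5 196.1]
wrist [(0.67, array([401.7,  43.8,  12. ]))]
side [(array([276.6, 310.3]), 0.75)] [274.1 308.9]
side [(0.96, array([399.4,  42.9,  12. ])), (0.83, array([628., 122.,  12.])), (0.77, array([ 501.9, -378.3,   12. ])), (0.5, array([ 344.3, -283.8,   12. ]))]
top [(array([173.5, 175.4]), 0.92)] [176.2 176.9]
top [(0.86, array([ 341.2, -309.2,   12. ])), (0.65, array([ 503.6, -395.2,   12. ])), (0.33, array([625.7, 153.6,  12. ]))]
wrist [(array([405.7, 198.3]), 0.57)] [404.4 196.4]
wrist [(0.64, array([400.,  39.,  12.]))]
(array([603.3, 124.6, 129.2]), [3.1, 3.2, 3.0, 3.8, 4.3, 3.6])
```

View pics/s9.png

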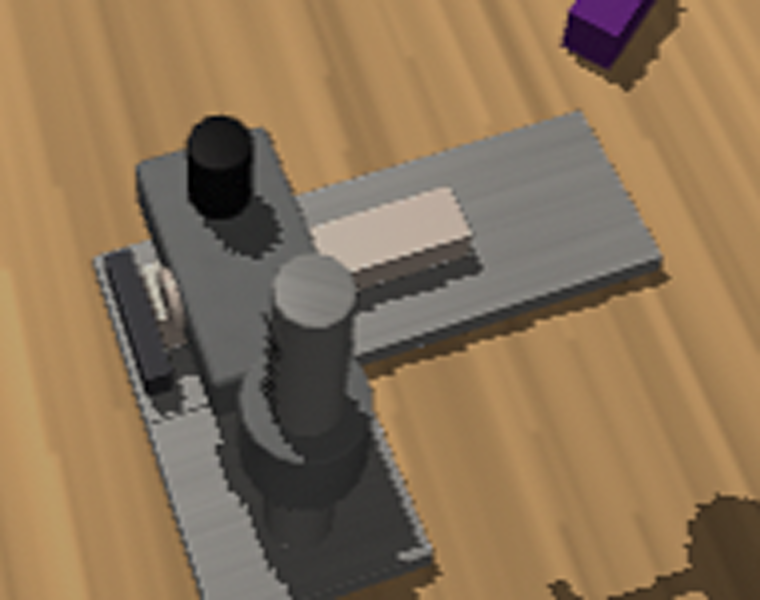

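The crop shows the head standing on the bar, the bar straight and home at the stop, and the robot clear. The fingertip height at the end gives a slide of about 22 mm, so the plunger is about 6 mm in. The triangulated knob height, 129 mm against 126 mm expected, agrees within the cameras' error. I'm handing in.

```bash
python3 -m inch '[[0,0,0,0,0],[0,0,0,0,0],[0,0,0,0,0]]'; python3 -c "from plant import *; print(close_job())"
```

```text
time: 26.13
tool_pos: [482.9, 114.3, 455.2]
tcp_rot: [3.141, 0.0, 1.636]
contact_force: [-0.6, -0.2, -0.2]
grip_width: 0.6
finger_force: 0.0
the job is handed in; nothing more can be done
None
```

The job is handed in, with no verdict returned: the bar lies home against the stop and the foot rests on it, with the plunger about 6 mm in (worked out from fingertip height, not read directly) and the robot clear.

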